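# Set the webcam boom over the desk and squeeze its cam lever shut

## Task

Slide the webcam stand's carrier along its rail, to the left as the robot sees it, into the next notch, the first of the two it comes to. Then, with the cam lever still open, push the spring-loaded sliding leg in along the boom until its edge is at the rubber ring that marks the length, and while holding it there squeeze the cam lever fully shut. Finish still holding: keep the leg at its mark and the lever squeezed in the gripper, do not let go, and leave the mug, mouse and phone alone.

Things in the scene. Friction and masses are not known exactly. Their poses are not given: they have to be found in the camera images.
- rig: The fixed stand: dark steel base plate 70 x 400 mm, 10 mm high, two aluminium rails on it, top 25 mm above the desk. Origin on the desk under the next notch. Its y axis runs along the rail in the direction the carrier must go; its -x axis points along the boom, roughly towards the robot. Yaw differs each time; it never moves. All points below except lever_tip have axes parallel to the rig's.
- carrier (a joint): Travel of the carrier along the rail (rig +y), 0 to 0.21 m. Starts loose at 0 to 0.07. Sprung ball detents at 0.120 (the next notch, the goal) and 0.200 (second notch, too far). Drags with about 2 N; climbing into or out of a notch takes about 8 to 10 N, then the ball snaps in and centres it within the last 6 mm. The carrier is a black block 64 x 50 mm, top 50 mm above the desk.
- post (a point): Centre of the top of the carrier's aluminium post, 30 x 30 mm, 130 mm above the desk. Straight below the knob. The boom tube, 18 mm thick aluminium, leaves the post towards rig -x with its axis 115 mm above the desk and ends 225 mm from the post's centre.
- knob (a point): Middle of the upright black cylindrical knob on top of the carrier's post, to be gripped from above or pushed: 30 mm in diameter, 34 mm high, from 136 to 170 mm above the desk. It is fixed to the carrier.
- notch (a point): The next notch, on the rail's top, 25 mm above the desk. The knob stands straight above it when the carrier is home in the notch.
- leg_edge (a point): The sliding leg's edge that is read against the mark: centre of the inner (rig +x, post side) face of its wing bar, on the boom's axis. The leg slides along rig x, 0 to 75 mm; it starts fully out, edge 145 mm from the post's centre. A spring pushes it out (rig -x) with 3 to 4.5 N, so it follows whatever holds it and springs back when let go, even with the lever shut.
- wing (a point): Centre of the outer (rig -x) face of the leg's black wing bar, 8 mm outwards of leg_edge: a cross bar 110 mm wide (rig y), 32 mm high, 8 mm thick. The leg is pushed in by pressing on this face, for instance with the open fingers either side of sleeve and lever. Outwards of it runs the leg's square aluminium sleeve, 24 x 24 mm, to 85 mm from leg_edge.
- mark (a point): The length mark: centre of the outer (rig -x) face of the black rubber ring on the boom tube, on its axis. Ring 4 mm wide, 22 mm in diameter, at 85 to 115 mm from the post's centre, different each time. The leg's edge is at the mark when the two are level along rig x (no stop: the sleeve slides over the ring). It moves with the carrier.
- squeeze (a point): A point of the leg 22 mm outwards (rig -x) of leg_edge and 4 mm to rig +y of the boom's axis: the middle of the 32.5 mm wide stack of sleeve and closed lever, where fingers closing along rig y can squeeze them. The webcam, a black bar 26 x 95 mm, hangs under the leg's end, 85 to 111 mm outwards of leg_edge, its neck up to 14 mm above the boom's axis.
- cam_lever (a joint): Angle of the cam lever, rad: 0 is shut, flat along the sleeve's rig +y side; opens to 0.65; starts at 0.45 to 0.60. Flat steel, 56 mm long, 20 mm high, 8 mm thick, on an upright hinge on the leg, 68 mm outwards of leg_edge and 16.5 mm to rig +y of the boom's axis; its free end is near the wing bar and swings out to rig +y. It stays where left; about 2 N at its end moves it.
- lever_tip (a point): The free end of the cam lever, mid height and mid thickness; 12 mm outwards of leg_edge when shut, and 24 to 32 mm out to rig +y from its shut place at the start. Its x axis points along the lever, away from the hinge.
- mug: Bystander: white mug, 80 mm wide and 95 mm high, origin under its centre. Leave alone.
- mouse: Bystander: black computer mouse 105 x 62 x 36 mm, origin under its centre. Leave alone.
- phone: Bystander: black phone with a pale glassy screen, lying flat, 150 x 74 x 9 mm, origin under its centre. Leave alone.

How it is judged:
By the outcome, as a careful person would: the job done as asked, in the order asked, and still so for the second after the job is handed in, while the arm keeps its last pose, push and grip.
It also fails if it takes over 48 s, if anything falls off the work surface, if the arm or the gripper's body presses on something with over 40 N, if the wrist force passes 120 N, or if a joint passes its speed limit or range.

## Robot

A 6-joint arm with a two-finger parallel gripper is mounted at the origin on the work surface. World frame = base frame: x ahead of the robot, y to its left, z up, the work surface at z = 0. Lengths are in m, angles in degrees, forces in N, time in s.
With the tool pointing down it reaches from about 0.25 to 0.725 m from the base axis. Payload 9.7 kg.
Tool frame: the origin (TCP) lies between the finger pads; the fingertips stand 25 mm ahead of it and the grasp point (between the pads) lies 6 mm ahead of it; z points along the fingers, y is the line along which they close (so a half turn about z gives the same grasp; the last joint's range is limited). The gripper opens to 85 mm and grips with 20 to 120 N. Pads are 22 mm wide; open, the fingers measure 114 mm over their backs; the gripper's body (76 mm by 85 mm) begins 54 mm behind the grasp point. The pads swing forward as they close: fully open they stand 13 mm farther back than shut.
Start: joints at [70.417, 4.979, 10.078, 95.1, 0, 90], TCP at [0.184, 0.518, 0.256] pointing down, gripper open.
Joint ranges: [-179.16, 179.16], [-48.56, 103.87], [-65.8, 70.77], [-126.05, 130.52], [-82.76, 87.17], [-180, 180]. Speed limits (degrees/s): [127.2, 127.2, 147.25, 180, 180, 180].

## Interface

Orientations are given as [roll, pitch, yaw] about the fixed x, y, z axes, in that order (R = Rz(yaw) Ry(pitch) Rx(roll)).
In Python, from workcell import bot gives the robot as it stands. The module is installed in compiled form; this text tells all that it offers.
- The arm moves only by the shell command python3 -m pendant 'ROWS' [FORCE]. ROWS is rows parted by semicolons, their numbers by spaces, 1 to 5 of them, each of 5 numbers: dx, dy, dz in m, then a turn about the tool's z in degrees, then the finger opening in m; each row is the pose to reach, as a shift and turn from the pose commanded when the command began, along the tool's axes at that moment; what a row does not reach only later rows make up. A row lasts 1/12 s, in which the tool goes at most 0.0417 m and 7.16 degrees, less where a joint would pass 70% of its speed; a pose out of reach is approached as far as the arm can. The fingers move at their own pace and stop on an object; FORCE is the grip in N (left out, the last holds). Time passes only in rows, so rows that do not move let the fingers close. It prints the time, the measured TCP pose, the force, the opening and the grip force at its end.
- bot.get_obs(): the state, without advancing time (a new reading comes with each control period).
- bot.camera(name): name is "scene" or "top"; returns the picture (384x512x3 uint8, blue, green, red); there is no depth.
- bot.camera_info(name): a dict with "mtx" (3x3 intrinsics, pixels), "extrinsics" (4x4, takes a point from camera to world coordinates). Camera axes: x right, y down, z forward; pixel columns grow to the right and rows downward; lengths in m; the calibration is good to about 2 mm. A picture is of the moment at which its call begins. camera_info takes no time and is no camera call.
- bot.job_done(): hands the job in; it is judged then, once.
The state is a dict: "time": time; "q": joint angles; "qd": joint speeds; "joint_efforts": joint torques, N m; "ee_pos": TCP position; "tcp_rot": TCP orientation; "wrist_force": force on the tool from outside, world axes, zero at the start; "torque": the same for the moment, N m; "opening": finger opening in m; "grasp_force": force on a finger pad.
Only numpy, scipy, OpenCV 4.12 (cv2) and the standard library are available. Lean on these libraries where they do the work, as an engineer would, in place of code of your own. Each camera call takes 0.05 s, during which the arm holds its last target. There are 200 camera calls.

## Working session

There is one attempt and no reset: what is moved stays moved. The work goes in short steps, Python scripts to look and compute and a shell command to move; the robot and the scene stay as the last step left them, time stands still between calls to the robot, and variables do not carry over. Pictures are saved under pics/ and viewed, at most 10 in all, crops included, and the job is handed in when it is done.

```bash
mkdir -p pics; python3 - <<'E'
from workcell import bot
import cv2,numpy as np
np.set_printoptions(precision=4,suppress=True)
o=bot.get_obs();print(o['time'],o['ee_pos'],o['tcp_rot'],o['opening'])
for n in("scene","top"):
    cv2.imwrite(f"pics/{n}0.png",bot.camera(n));i=bot.camera_info(n);print(np.array(i['mtx']),np.array(i['extrinsics']))
E
```

```text
0.0 [0.1843 0.518  0.2556] [-179.9239   -0.001   160.4175] 0.08517711646355726
[[350.0324   0.     252.9348]
 [  0.     350.0324 189.8415]
 [  0.       0.       1.    ]] [[-0.8669  0.2832 -0.4103  1.0246]
 [ 0.4985  0.5026 -0.7064  0.8547]
 [ 0.0062 -0.8168 -0.5768  0.8446]
 [ 0.      0.      0.      1.    ]]
[[406.0264   0.     246.3768]
 [  0.     406.0264 191.3255]
 [  0.       0.       1.    ]] [[ 0.0034 -0.9848  0.1736  0.3094]
 [-1.     -0.0033  0.0006 -0.0363]
 [-0.     -0.1736 -0.9848  1.3147]
 [ 0.      0.      0.      1.    ]]
```

View pics/scene0.png

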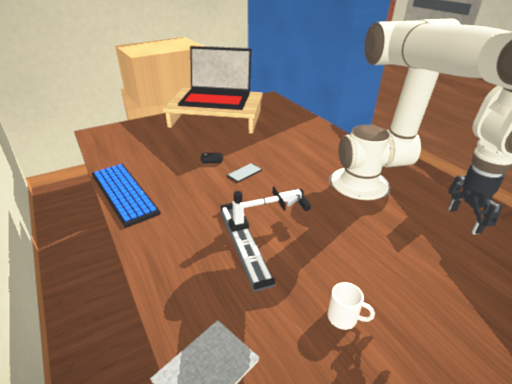

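View pics/top0.png

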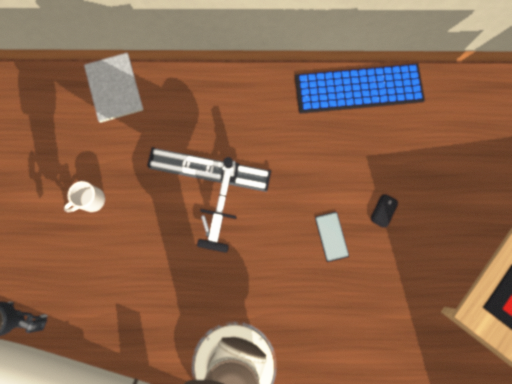

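```bash
python3 - <<'E'
import cv2
t=cv2.imread('pics/top0.png')[140:260,140:280]
cv2.imwrite('pics/tc.png',cv2.resize(t,None,fx=5,fy=5,interpolation=cv2.INTER_CUBIC))
t=cv2.imread('pics/scene0.png')[180:290,210:320]
cv2.imwrite('pics/sc.png',cv2.resize(t,None,fx=5,fy=5,interpolation=cv2.INTER_CUBIC))
E
```

```text
(no output)
```

View pics/tc.png

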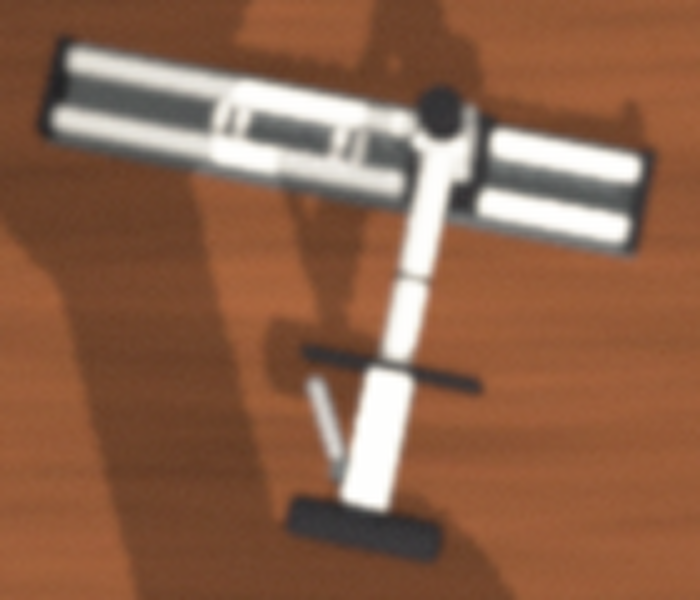

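View pics/sc.png

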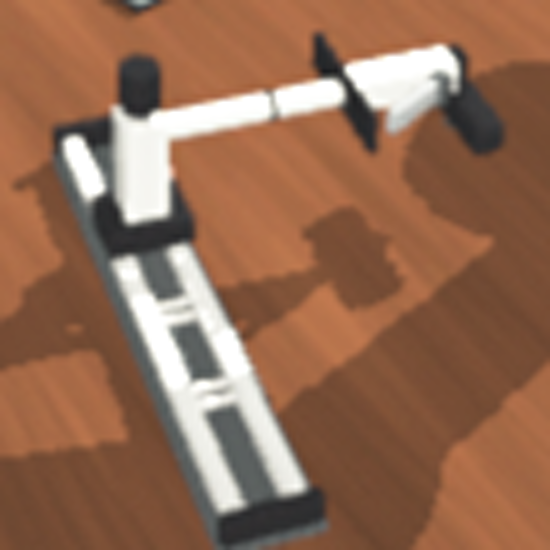

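The pictures show the knob top at about (228,162) in the top view. The next notch's pair of bars is at (210,168), the ring at (222.5,195), the wing at (218,213), the lever tip at (203,216) and the webcam at (213,245). The mug, phone and mouse are well away from these. Next I'll work out positions from the pixels.

```bash
cat > h.py <<'E'
import numpy as np,cv2
from workcell import bot
np.set_printoptions(precision=4,suppress=True)
def cast(n,uv,z):
    i=bot.camera_info(n);E=np.array(i['extrinsics']);d=E[:3,:3]@np.linalg.inv(i['mtx'])@[*uv,1]
    return E[:3,3]+d*(z-E[2,3])/d[2]
top=lambda u,v,z:cast('top',(140+(u-2)/5,140+(v-2)/5),z)   # crop px
sc=lambda u,v,z:cast('scene',(210+(u-2)/5,180+(v-2)/5),z)
E
python3 - <<'E'
from h import *
t=cv2.imread('pics/top0.png')
c=[top(*p,.01) for p in((63,38),(652,150),(632,252),(42,135))]
print(c,[np.linalg.norm(c[i]-c[i-1]) for i in range(4)])
d=(c[0]-c[1]+c[3]-c[2])[:2];th=np.arctan2(-d[0],d[1]);print('yaw',np.degrees(th))
R=np.array([[np.cos(th),-np.sin(th)],[np.sin(th),np.cos(th)]])
P={'knobT':top(440,111,.17),'notchT':top(348,142,.025),'notch2T':top(231,120,.025),'ringT':top(413,276,.126),'wingTopT':top(392,369,.131),'tip':top(316,382,.125),'hinge':top(338,470,.125),'camc':top(364,528,.12),
'knobS':sc(139,72,.165),'ringS':sc(273,106,.118),'wingS_top':sc(319,38,.131),'wingS_topR':sc(374,115,.131),'notchS':sc(178,308,.025),'notch2S':sc(212,390,.025)}
k=P['knobT'][:2]
for n,p in P.items(): print(n,p,'rig rel knob mm',R.T@(p[:2]-k)*1e3)
cen=np.mean(c,0)[:2];print('plate centre rel',R.T@(cen-k)*1e3)
E
```

```text
[array([0.6874, 0.2782, 0.01  ]), array([ 0.6123, -0.1131,  0.01  ]), array([ 0.544 , -0.0996,  0.01  ]), array([0.6211, 0.2892, 0.01  ])] [np.float64(0.0671790860224776), np.float64(0.3984840797964554), np.float64(0.06964112507492416), np.float64(0.39636465829242973)]
yaw -11.037362378435537
knobT [0.598  0.0191 0.17  ] rig rel knob mm [0. 0.]
notchT [0.6135 0.0858 0.025 ] rig rel knob mm [ 2.5099 68.4845]
notch2T [0.628  0.1625 0.025 ] rig rel knob mm [  2.0397 146.5126]
ringT [0.5082 0.0361 0.126 ] rig rel knob mm [-91.3089  -0.4793]
wingTopT [0.4521 0.0474 0.131 ] rig rel knob mm [-148.5943   -0.1892]
tip [0.4449 0.0924 0.125 ] rig rel knob mm [-164.2117   42.6617]
hinge [0.3933 0.0784 0.125 ] rig rel knob mm [-212.1906   19.0479]
camc [0.36  0.063 0.12 ] rig rel knob mm [-241.9908   -2.4326]
knobS [0.5979 0.0179 0.165 ] rig rel knob mm [ 0.1575 -1.1892]
ringS [0.5066 0.0407 0.118 ] rig rel knob mm [-93.8169   3.7442]
wingS_top [0.4451 0.0025 0.131 ] rig rel knob mm [-146.8318  -45.5054]
wingS_topR [0.4619 0.0973 0.131 ] rig rel knob mm [-148.5129   50.6878]
notchS [0.6134 0.0976 0.025 ] rig rel knob mm [ 0.1407 80.0293]
notch2S [0.6308 0.174  0.025 ] rig rel knob mm [  2.5592 158.2945]
plate centre rel [ 4.606  71.7925]
```

```bash
R='-0.0345 -0.0205 0 0 0.085'
python3 -m pendant '-0.0345 -0.0205 0 0 0.085;-0.069 -0.041 0 0 0.085;-0.1035 -0.0615 0 0 0.085;-0.138 -0.082 0 0 0.085;-0.1725 -0.1025 0 0 0.085'
python3 -m pendant '-0.0345 -0.0205 0 0 0.085;-0.069 -0.041 0 0 0.085;-0.1035 -0.0615 0 0 0.085;-0.138 -0.082 0 0 0.085;-0.1725 -0.1025 0 0 0.085'
python3 -m pendant '-0.0345 -0.0205 0 0 0.085;-0.069 -0.041 0 0 0.085;-0.1035 -0.0615 0 -3 0.085;-0.138 -0.082 0 -8.5 0.085;-0.1725 -0.1025 0 -8.5 0.085'
cat >> h.py <<'E'
def togo(p):
    """world target -> shift in tool axes now"""
    from scipy.spatial.transform import Rotation as Ro
    o=bot.get_obs();R=Ro.from_euler('xyz',o['tcp_rot'],degrees=True)
    print('t',round(o['time'],2),'ee',o['ee_pos'],'rot',o['tcp_rot'],'F',o['wrist_force'],'op',o['opening'],'-> tool shift',R.inv().apply(np.array(p)-o['ee_pos']), 'F tool',R.inv().apply(o['wrist_force']))
E
python3 -c "
from h import *
togo((.598,.0186,.165))"
```

```text
time: 0.52
ee_pos: [0.3131, 0.3622, 0.256]
tcp_rot: [-180.0, -0.0, 160.5]
wrist_force: [0.4, 0.8, 0.6]
opening: 0.0851
grasp_force: 0.0
time: 0.93
ee_pos: [0.4415, 0.2075, 0.2562]
tcp_rot: [-180.0, -0.0, 160.4]
wrist_force: [0.7, 1.2, 0.8]
opening: 0.085
grasp_force: 0.0
time: 1.35
ee_pos: [0.5697, 0.0531, 0.256]
tcp_rot: [-180.0, -0.0, 169.2]
wrist_force: [1.7, 1.5, -0.5]
opening: 0.0852
grasp_force: 0.0
t 1.35 ee [0.5697 0.0531 0.256 ] rot [-179.9947   -0.0183  169.2306] F [ 1.7131  1.4978 -0.4854] op 0.08519553235564187 -> tool shift [-0.0343 -0.0286  0.091 ] F tool [-1.4032  1.7916  0.4848]
```

```bash
python3 -m pendant '-0.0345 -0.0285 0.01 0 0.085;-0.0345 -0.0285 0.03 0 0.085;-0.0345 -0.0285 0.06 0 0.085;-0.0345 -0.0285 0.09 0 0.085;-0.0345 -0.0285 0.091 0 0.085'
python3 -m pendant '0 0 0 0 0;0 0 0 0 0;0 0 0 0 0;0 0 0 0 0;0 0 0 0 0' 20
python3 -c "
from h import *
togo((.598,.0186,.165))"
```

```text
time: 1.77
ee_pos: [0.5949, 0.0199, 0.1585]
tcp_rot: [-179.9, -0.5, 168.9]
wrist_force: [-0.9, -0.5, -1.0]
opening: 0.0851
grasp_force: 0.0
time: 2.18
ee_pos: [0.5979, 0.0205, 0.1673]
tcp_rot: [180.0, 0.2, 168.9]
wrist_force: [-1.7, -2.1, 5.3]
opening: 0.0296
grasp_force: 20.2
t 2.18 ee [0.5979 0.0205 0.1673] rot [179.9739   0.1687 168.9309] F [-1.7107 -2.1342  5.2918] op 0.02963792906748761 -> tool shift [-0.0005 -0.0019  0.0023] F tool [ 1.2535 -2.4206 -5.2966]
```

```bash
python3 -m pendant '0 0.014 0 0 0;0 0.028 0 0 0;0 0.042 0 0 0;0 0.055 0 0 0;0 0.055 0 0 0' 30
python3 -c "
from h import *
togo((.598,.0186,.165));cv2.imwrite('pics/s1.png',bot.camera('scene'));cv2.imwrite('pics/t1.png',bot.camera('top'))
a=cv2.resize(cv2.imread('pics/s1.png')[180:290,210:320],None,fx=5,fy=5,interpolation=2)
cv2.imwrite('pics/s1c.png',a)"
```

```text
time: 2.6
ee_pos: [0.6089, 0.0763, 0.1674]
tcp_rot: [179.9, 0.2, 169.0]
wrist_force: [1.2, 3.1, 5.9]
opening: 0.029
grasp_force: 30.5
t 2.6 ee [0.6089 0.0763 0.1674] rot [179.9104   0.2038 168.9993] F [1.2057 3.057  5.9195] op 0.028963625547927908 -> tool shift [-0.0003 -0.0588  0.0023] F tool [-0.6213  3.2402 -5.9122]
```

View pics/s1c.png

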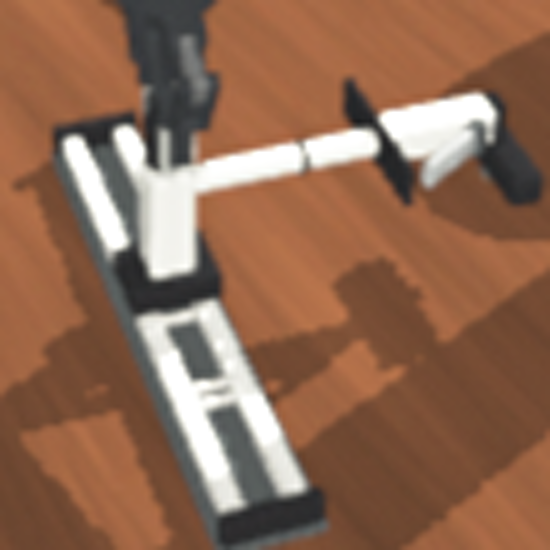

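The carrier has moved about 57 mm so far, and the notch's bar shows just ahead of the carrier at about (180,315) in the crop. I'll step on in small moves and watch the force.

```bash
python3 -m pendant '0 0.002 0 0 0;0 0.004 0 0 0;0 0.006 0 0 0' |egrep "ee_|wrist"
python3 -m pendant '0 0.001 0 0 0;0 0.002 0 0 0;0 0.003 0 0 0' |egrep "ee_|wrist"
python3 -m pendant '0 0.001 0 0 0;0 0.002 0 0 0;0 0.003 0 0 0' |egrep "ee_|wrist"
python3 -c "
from h import *
print('S',sc(178,308,.025),sc(222,543,.01),sc(325,520,.01))"
```

```text
ee_pos: [0.6094, 0.079, 0.1674]
wrist_force: [-1.9, -6.6, 6.3]
ee_pos: [0.6102, 0.0829, 0.1674]
wrist_force: [-1.2, -2.5, 5.5]
ee_pos: [0.6108, 0.0861, 0.1674]
wrist_force: [0.2, -1.8, 6.2]
S [0.6134 0.0976 0.025 ] [0.6796 0.2713 0.01  ] [0.6173 0.287  0.01  ]
```

```bash
python3 -m pendant '0 0.001 0 0 0;0 0.001 0 0 0' |egrep "ee_|wrist"
python3 -m pendant '0 0.001 0 0 0;0 0.001 0 0 0' |egrep "ee_|wrist"
python3 -m pendant '0 0.001 0 0 0;0 0.001 0 0 0' |egrep "ee_|wrist"
python3 -c "
from h import *
for n in('scene','top'):cv2.imwrite('pics/%s2.png'%n,bot.camera(n))
a=cv2.resize(cv2.imread('pics/scene2.png')[200:290,230:290],None,fx=6,fy=6,interpolation=2)
b=cv2.resize(cv2.imread('pics/top2.png')[140:230,150:220],None,fx=6,fy=6,interpolation=2)
cv2.imwrite('pics/c2.png',np.hstack([a,b]))"
```

```text
ee_pos: [0.611, 0.0872, 0.1674]
wrist_force: [0.1, -2.5, 6.1]
ee_pos: [0.6111, 0.0876, 0.1674]
wrist_force: [-0.8, -4.9, 5.3]
ee_pos: [0.6112, 0.088, 0.1674]
wrist_force: [-1.7, -7.2, 6.7]
```

View pics/c2.png

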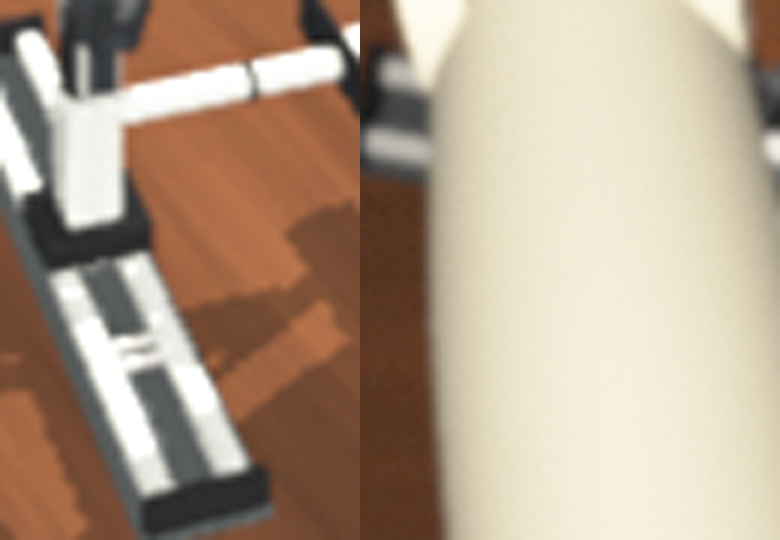

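The gripper arm blocks the top view. In the scene crop the second notch is at (140,345) and the lower front edge of the carrier is near (105,257). I'll measure the gap between them, which should be 55 mm when the carrier is home.

```bash
python3 - <<'E'
from h import *
th=np.radians(-11.0);R=np.array([[np.cos(th),-np.sin(th)],[np.sin(th),np.cos(th)]])
s=lambda u,v,z:R.T@cast('scene',(230+(u-2.5)/6,200+(v-2.5)/6),z)[:2]*1e3
k=R.T@np.array([.6112,.088])*1e3;print('knob',k)
print('edge L,R z.025/.03',s(58,266,.03),s(150,247,.03),'top edge',s(55,233+0,.05),s(147,213,.05),'n2',s(140,345,.025),'end',s(145,530,.01),s(270,505,.01))
# profile of the groove centreline, from n2 backward: grey levels
for nm in('scene0','scene2'):
    g=cv2.cvtColor(cv2.imread(f'pics/{nm}.png'),6).astype(np.float32);i=bot.camera_info('scene');E=np.array(i['extrinsics'])
    ys=np.arange(60,300,2.);x0=R.T@np.array([.6125,.0977]);out=[]
    W=np.array([[*(R@[ (x0[0]),y/1e3]),.025] for y in ys])
    c=(W-E[:3,3])@E[:3,:3];uv=(c@np.array(i['mtx']).T);uv=(uv/uv[:,2:])[:,:2].astype(np.float32)
    v=cv2.remap(g,uv[:,:1],uv[:,1:],cv2.INTER_CUBIC).ravel()
    print(nm,x0,[(int(a+0),int(b)) for a,b in zip(ys,v)][:])
E
```

```text
knob [583.1793 203.0057]
edge L,R z.025/.03 [607.7241 223.9106] [554.6745 225.8015] top edge [607.4979 218.6922] [554.4463 219.5219] n2 [582.4925 289.9431] end [615.6678 394.757 ] [551.4451 400.0315]
scene0 [0.5826 0.2128] [(60, 164), (62, 175), (64, 185), (66, 192), (68, 196), (70, 200), (72, 203), (74, 205), (76, 209), (78, 215), (80, 219), (82, 223), (84, 226), (86, 229), (88, 232), (90, 236), (92, 241), (94, 245), (96, 247), (98, 249), (100, 248), (102, 248), (104, 249), (106, 250), (108, 250), (110, 251), (112, 255), (114, 248), (116, 224), (118, 195), (120, 155), (122, 111), (124, 81), (126, 56), (128, 45), (130, 47), (132, 48), (134, 47), (136, 48), (138, 47), (140, 47), (142, 46), (144, 45), (146, 44), (148, 48), (150, 57), (152, 68), (154, 81), (156, 90), (158, 93), (160, 97), (162, 98), (164, 97), (166, 97), (168, 96), (170, 97), (172, 97), (174, 97), (176, 97), (178, 96), (180, 96), (182, 96), (184, 97), (186, 97), (188, 97), (190, 96), (192, 95), (194, 92), (196, 93), (198, 102), (200, 116), (202, 150), (204, 190), (206, 222), (208, 239), (210, 229), (212, 210), (214, 200
[... 1161 characters left out ...]
245), (178, 245), (180, 245), (182, 246), (184, 250), (186, 247), (188, 234), (190, 216), (192, 177), (194, 132), (196, 87), (198, 53), (200, 45), (202, 44), (204, 44), (206, 46), (208, 46), (210, 45), (212, 44), (214, 42), (216, 44), (218, 58), (220, 82), (222, 104), (224, 116), (226, 113), (228, 107), (230, 100), (232, 93), (234, 90), (236, 90), (238, 90), (240, 91), (242, 91), (244, 91), (246, 91), (248, 92), (250, 92), (252, 91), (254, 90), (256, 90), (258, 91), (260, 92), (262, 92), (264, 90), (266, 89), (268, 89), (270, 89), (272, 88), (274, 84), (276, 88), (278, 91), (280, 112), (282, 160), (284, 204), (286, 232), (288, 232), (290, 211), (292, 175), (294, 157), (296, 180), (298, 217)]
```

Casting onto z≈0.014, the groove floor, makes the notch bars agree in both views. That puts the notch at about +68 mm, and the gap from the carrier's front edge to notch 2 comes to about 53 mm. So the ball is in the notch and I'm 1–2 mm past its centre. I'll back off and check the force.

```bash
for i in 1 2 3 4; do python3 -m pendant '0 -0.001 0 0 0;0 -0.001 0 0 0' |egrep "ee_|wrist"; done
```

```text
ee_pos: [0.6111, 0.0877, 0.1674]
wrist_force: [-1.0, -3.3, 5.9]
ee_pos: [0.6111, 0.0872, 0.1674]
wrist_force: [-0.7, -1.3, 5.3]
ee_pos: [0.6109, 0.0865, 0.1674]
wrist_force: [0.2, 0.4, 5.2]
ee_pos: [0.6107, 0.0856, 0.1674]
wrist_force: [0.2, 0.2, 5.8]
```

```bash
python3 -m pendant '0 0 0 0 0.085;0 0 0 0 0.085;0 0 0 0 0.085;0 0 -0.03 0 0.085;0 0 -0.055 0 0.085'
python3 -m pendant '0.04 0.003 0 0 0.085;0.08 0.006 0 0 0.085;0.12 0.009 0 0 0.085;0.16 0.011 0 0 0.085;0.176 0.011 0 0 0.085'
python3 -c "
from h import *
togo((.598,.0186,.165))
for n in('scene','top'):cv2.imwrite('pics/%s3.png'%n,bot.camera(n))
a=cv2.resize(cv2.imread('pics/scene3.png')[180:290,220:330],None,fx=5,fy=5,interpolation=2)
cv2.imwrite('pics/c3.png',a)"
```

```text
time: 5.13
ee_pos: [0.6091, 0.0851, 0.22]
tcp_rot: [-179.9, -0.2, 168.9]
wrist_force: [0.4, 0.0, 1.7]
opening: 0.085
grasp_force: 0.0
time: 5.55
ee_pos: [0.4357, 0.1304, 0.2207]
tcp_rot: [180.0, -0.0, 169.0]
wrist_force: [0.1, 0.8, 0.3]
opening: 0.0848
grasp_force: 0.0
t 5.55 ee [0.4357 0.1304 0.2207] rot [179.9891  -0.0386 168.9718] F [0.0647 0.7816 0.3239] op 0.08483753558392738 -> tool shift [-0.1807 -0.0787  0.0555] F tool [ 0.0862  0.7796 -0.3237]
```

View pics/c3.png

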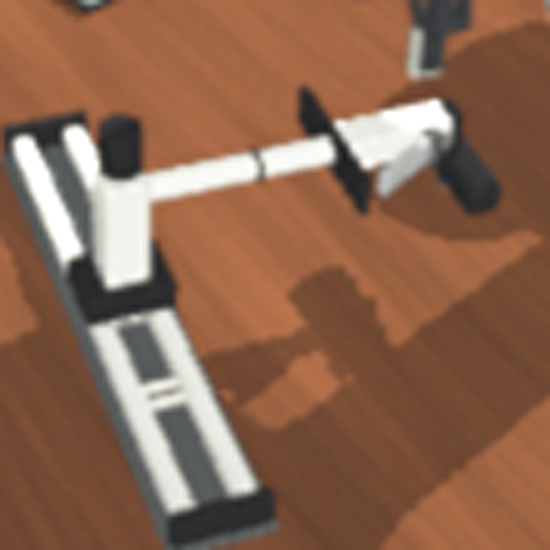

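The carrier stayed home when I let go: its front edge is level with the first notch. The ring shows at (260,163) and the wing at (335,150). Next I'll get the ring distance to sub-pixel accuracy from both views.

```bash
python3 - <<'E'
from h import *
th=np.radians(-11.0);R=np.array([[np.cos(th),-np.sin(th)],[np.sin(th),np.cos(th)]])
def prof(nm,cam,k,y,z,xs):
    g=cv2.cvtColor(cv2.imread(f'pics/{nm}.png'),6).astype(np.float32);i=bot.camera_info(cam);E=np.array(i['extrinsics'])
    W=np.array([[*(np.array(k)+R@[-x/1e3,y/1e3]),z] for x in xs])
    uv=((W-E[:3,3])@E[:3,:3])@np.array(i['mtx']).T;uv=(uv/uv[:,2:])[:,:2].astype(np.float32)
    return cv2.remap(g,uv[:,:1],uv[:,1:],cv2.INTER_CUBIC).ravel()
xr=np.arange(75,125,1.);xw=np.arange(130,170,1.)
def dip(v,x): 
    b=np.median(v);w=np.clip(b-v-.25*(b-v.min()),0,None);j=v.argmin();m=abs(x-x[j])<9;return round((w*x)[m].sum()/w[m].sum(),1),int(v.min()),int(b)
k0=(.5978,.0202);k3=(.6107,.0856)
for y in(-4,0,4):
  print(y,'top0 ring',dip(prof('top0','top',k0,y,.124,xr),xr),'sc0',dip(prof('scene0','scene',k0,y,.122,xr),xr),'sc3',dip(prof('scene3','scene',k3,y,.122,xr),xr))
for y in(-40,-30,30,40): print(y,'top0 wing',dip(prof('top0','top',k0,y,.131,xw),xw),)
ys=np.arange(-25,26,1.)
for nm,k in(('scene0',k0),('scene3',k3)):
  for h in(.155,.16,.165):
    # knob silhouette width along rig x
    v=prof(nm,'scene',k,0,h,np.arange(-40,41,2.));print(nm,h,v.astype(int).tolist()[::2])
E
```

```text
-4 top0 ring (np.float64(91.4), 202, 253) sc0 (np.float64(94.5), 181, 260) sc3 (np.float64(94.1), 118, 208)
0 top0 ring (np.float64(91.3), 200, 252) sc0 (np.float64(93.6), 191, 255) sc3 (np.float64(93.5), 133, 242)
4 top0 ring (np.float64(91.0), 175, 240) sc0 (np.float64(92.4), 190, 255) sc3 (np.float64(93.1), 160, 249)
-40 top0 wing (np.float64(148.5), 57, 101)
-30 top0 wing (np.float64(148.5), 56, 101)
30 top0 wing (np.float64(148.3), 51, 76)
40 top0 wing (np.float64(148.0), 52, 78)
scene0 0.155 [116, 119, 123, 123, 121, 121, 81, 43, 46, 48, 49, 48, 45, 63, 108, 121, 121, 120, 121, 122, 123]
scene0 0.16 [119, 124, 124, 122, 123, 123, 84, 42, 46, 51, 54, 52, 49, 64, 110, 122, 121, 121, 123, 124, 125]
scene0 0.165 [122, 122, 122, 121, 123, 124, 85, 47, 53, 57, 58, 57, 57, 73, 112, 122, 122, 121, 123, 126, 124]
scene3 0.155 [88, 113, 217, 259, 254, 263, 138, 37, 42, 46, 46, 46, 42, 58, 99, 116, 116, 113, 115, 116, 118]
scene3 0.16 [87, 153, 251, 255, 257, 238, 86, 36, 45, 44, 43, 44, 43, 59, 98, 112, 113, 115, 118, 118, 120]
scene3 0.165 [76, 185, 257, 255, 263, 176, 86, 47, 45, 42, 43, 41, 40, 59, 102, 112, 114, 117, 118, 120, 122]
```

```bash
python3 -m pendant '0 0 0.035 0 0.085;0 0 0.07 0 0.085;0 0 0.1 0 0.085;0 0 0.1 0 0.085;0 0 0.1 0 0.085'
python3 -c "
from h import *
togo((.598,.0186,.165))"
```

```text
time: 6.07
ee_pos: [0.4389, 0.1295, 0.1197]
tcp_rot: [-179.9, -0.1, 168.9]
wrist_force: [-0.5, -0.8, 0.9]
opening: 0.0847
grasp_force: 0.0
t 6.07 ee [0.4389 0.1295 0.1197] rot [-179.9258   -0.1366  168.8983] F [-0.4852 -0.8066  0.8909] op 0.08471269276159053 -> tool shift [-0.1773 -0.0782 -0.0456] F tool [ 0.3229 -0.8861 -0.889 ]
```

```bash
python3 -m pendant '-0.004 0 0 0 0.085;-0.008 0 0 0 0.085;-0.01 0 0 0 0.085;-0.01 0 0 0 0.085' |egrep "ee_|wrist"
for i in 1 2 3 4 5 6; do python3 -m pendant '-0.001 0 0 0 0.085;-0.001 0 0 0 0.085' |egrep "ee_|wrist"; done
```

```text
ee_pos: [0.4504, 0.1279, 0.1216]
wrist_force: [0.3, -0.1, 0.4]
ee_pos: [0.4504, 0.1277, 0.1207]
wrist_force: [-0.4, -0.7, 0.7]
ee_pos: [0.4512, 0.1275, 0.1204]
wrist_force: [0.4, -0.5, -0.2]
ee_pos: [0.4521, 0.1273, 0.1203]
wrist_force: [0.5, -0.5, 0.3]
ee_pos: [0.4531, 0.1271, 0.1203]
wrist_force: [0.4, -0.3, -0.9]
ee_pos: [0.4538, 0.1269, 0.1202]
wrist_force: [-2.7, 1.0, 1.4]
ee_pos: [0.4548, 0.1267, 0.1202]
wrist_force: [-3.2, 1.0, 2.3]
```

```bash
python3 -m pendant '-0.01 0 0 0 0.085;-0.02 0 0 0 0.085;-0.03 0 0 0 0.085;-0.04 0 0 0 0.085;-0.046 0 0 0 0.085' |egrep "ee_|wrist"
python3 -m pendant '-0.003 0 0 0 0.085;-0.003 0 0 0 0.085;-0.003 0 0 0 0.085'
python3 -c "
from h import *
togo((.598,.0186,.165))
cv2.imwrite('pics/scene4.png',bot.camera('scene'))
a=cv2.resize(cv2.imread('pics/scene4.png')[175:240,225:315],None,fx=8,fy=8,interpolation=2)
cv2.imwrite('pics/c4.png',a)"
```

```text
ee_pos: [0.5013, 0.1176, 0.1202]
wrist_force: [-4.5, 1.1, 2.6]
time: 8.07
ee_pos: [0.5031, 0.1172, 0.1201]
tcp_rot: [-180.0, -0.0, 168.9]
wrist_force: [-2.8, -0.1, 1.8]
opening: 0.0848
grasp_force: 1.8
t 8.07 ee [0.5031 0.1172 0.1201] rot [-179.9889   -0.0191  168.9052] F [-2.7513 -0.0734  1.7913] op 0.08480709640050094 -> tool shift [-0.1121 -0.0785 -0.0449] F tool [ 2.6864 -0.6018 -1.7903]
```

View pics/c4.png

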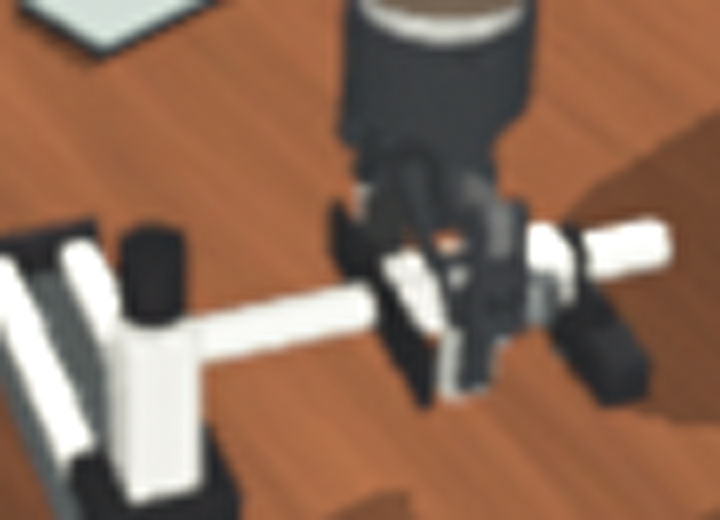

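The wing now sits right at the ring, with no white gap visible at (375,300). I'll compare brightness profiles from before and after the push.

```bash
python3 - <<'E'
from h import *
th=np.radians(-11.0);R=np.array([[np.cos(th),-np.sin(th)],[np.sin(th),np.cos(th)]])
def prof(nm,cam,k,y,z,xs):
    g=cv2.cvtColor(cv2.imread(f'pics/{nm}.png'),6).astype(np.float32);i=bot.camera_info(cam);E=np.array(i['extrinsics'])
    W=np.array([[*(np.array(k)+R@[-x/1e3,y/1e3]),z] for x in xs])
    uv=((W-E[:3,3])@E[:3,:3])@np.array(i['mtx']).T;uv=(uv/uv[:,2:])[:,:2].astype(np.float32)
    return cv2.remap(g,uv[:,:1],uv[:,1:],cv2.INTER_CUBIC).ravel()
k3=(.6107,.0856);x=np.arange(80,112,1.)
for y,z in((0,.124),(4,.123),(6.5,.1215),(9,.117)):
    print(y);print(' x ',x.astype(int).tolist())
    for nm in('scene3','scene4'):print(nm,prof(nm,'scene',k3,y,z,x).astype(int).tolist())
# wing edge location along the boom in scene3 (edge known to be 145)
x=np.arange(130,160,1.)
for y,z in((4,.123),(6.5,.1215)):print('wing3',list(zip(x.astype(int).tolist(),prof('scene3','scene',k3,y,z,x).astype(int).tolist())))
E
```

```text
0
 x  [80, 81, 82, 83, 84, 85, 86, 87, 88, 89, 90, 91, 92, 93, 94, 95, 96, 97, 98, 99, 100, 101, 102, 103, 104, 105, 106, 107, 108, 109, 110, 111]
scene3 [233, 233, 232, 231, 230, 228, 224, 213, 201, 188, 169, 148, 130, 122, 130, 151, 175, 198, 214, 221, 223, 229, 229, 227, 226, 228, 229, 230, 232, 233, 233, 233]
scene4 [233, 232, 229, 227, 225, 224, 220, 211, 202, 192, 171, 145, 122, 98, 73, 54, 44, 40, 42, 52, 70, 94, 119, 142, 168, 194, 210, 220, 229, 234, 233, 232]
4
 x  [80, 81, 82, 83, 84, 85, 86, 87, 88, 89, 90, 91, 92, 93, 94, 95, 96, 97, 98, 99, 100, 101, 102, 103, 104, 105, 106, 107, 108, 109, 110, 111]
scene3 [249, 248, 248, 249, 249, 248, 248, 247, 240, 222, 197, 172, 157, 155, 168, 190, 213, 230, 240, 247, 252, 250, 248, 247, 248, 248, 248, 249, 249, 249, 249, 249]
scene4 [248, 248, 248, 248, 248, 247, 248, 249, 243, 225, 206, 183, 152, 116, 87, 64, 43, 31, 30, 38, 51, 66, 89, 125, 161, 192, 219, 238, 242, 239, 239, 238]
6.5
 x  [80, 81, 82, 83, 84, 85, 86, 87, 88, 89, 90, 91, 92, 93, 94, 95, 96, 97, 98, 99, 100, 101, 102, 103, 104, 105, 106, 107, 108, 109, 110, 111]
sce
[... 816 characters left out ...]
131, 248), (132, 248), (133, 247), (134, 246), (135, 247), (136, 248), (137, 250), (138, 251), (139, 250), (140, 252), (141, 248), (142, 234), (143, 214), (144, 192), (145, 163), (146, 125), (147, 92), (148, 66), (149, 49), (150, 44), (151, 52), (152, 72), (153, 100), (154, 128), (155, 152), (156, 173), (157, 201), (158, 218), (159, 228)]
wing3 [(130, 249), (131, 249), (132, 249), (133, 249), (134, 250), (135, 250), (136, 251), (137, 251), (138, 253), (139, 257), (140, 259), (141, 254), (142, 244), (143, 234), (144, 213), (145, 176), (146, 136), (147, 100), (148, 70), (149, 45), (150, 36), (151, 40), (152, 52), (153, 68), (154, 85), (155, 112), (156, 148), (157, 181), (158, 208), (159, 230)]
```

Edge and mark agree to within about 1 mm, both near 94 mm from the post. Now I'll close partway while centring on the stack.

```bash
python3 -m pendant '0 0 0 0 0.065;0 -0.002 0 0 0.06;0 -0.004 0 0 0.055;0 -0.0065 0 0 0.048;0 -0.0065 0 0 0.044' 20
python3 -m pendant '0 0 0 0 0.044;0 0 0 0 0.044'
python3 -c "
from h import *
togo((.598,.0186,.165))"
```

```text
time: 8.53
ee_pos: [0.5018, 0.1106, 0.1206]
tcp_rot: [180.0, 0.0, 168.9]
wrist_force: [-4.1, 0.8, 3.3]
opening: 0.0441
grasp_force: 3.0
time: 8.7
ee_pos: [0.5018, 0.1108, 0.1202]
tcp_rot: [-180.0, 0.0, 168.9]
wrist_force: [-3.1, 0.2, 2.8]
opening: 0.0444
grasp_force: 1.9
t 8.7 ee [0.5018 0.1108 0.1202] rot [-179.982     0.0007  168.912 ] F [-3.0852  0.1635  2.7796] op 0.04435012548642834 -> tool shift [-0.1121 -0.072  -0.0448] F tool [ 3.059  -0.4338 -2.7795]
```

```bash
python3 -m pendant '0 0 0 0 0.036;0 0 0 0 0.034;0 0 0 0 0.033;0 0 0 0 0.03;0 0 0 0 0.03' 30
python3 -m pendant '0 0 0 0 0.02;0 0 0 0 0.02;0 0 0 0 0.02;0 0 0 0 0.02' 40
python3 -c "
from h import *
togo((.598,.0186,.165))
cv2.imwrite('pics/scene5.png',bot.camera('scene'))
a=cv2.resize(cv2.imread('pics/scene5.png')[175:275,225:315],None,fx=6,fy=6,interpolation=2)
cv2.imwrite('pics/c5.png',a)"
```

```text
time: 9.12
ee_pos: [0.5018, 0.1109, 0.1203]
tcp_rot: [-180.0, -0.0, 168.9]
wrist_force: [-4.2, -0.4, 3.8]
opening: 0.0309
grasp_force: 32.7
time: 9.45
ee_pos: [0.5019, 0.1109, 0.1204]
tcp_rot: [-180.0, 0.0, 168.9]
wrist_force: [-3.4, -1.3, 4.7]
opening: 0.0308
grasp_force: 42.3
t 9.45 ee [0.5019 0.1109 0.1204] rot [-179.9971    0.0068  168.904 ] F [-3.3683 -1.2647  4.7444] op 0.030797570438649897 -> tool shift [-0.1121 -0.072  -0.0446] F tool [ 3.0614 -1.8895 -4.7447]
```

View pics/c5.png

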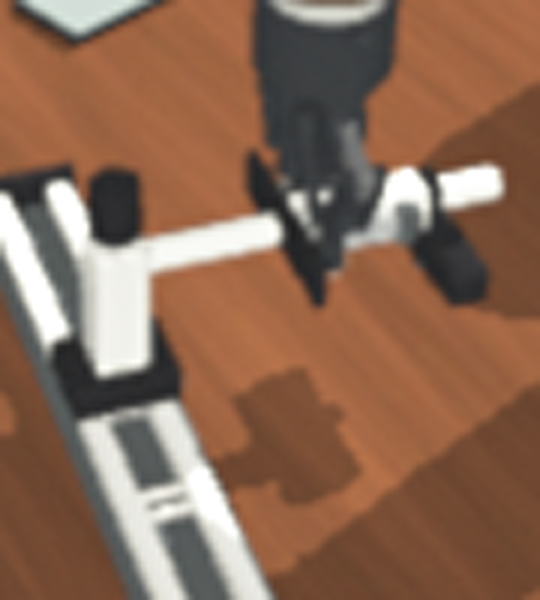

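The lever is flat against the sleeve, the fingers are at the squeeze point, and the wing is at the ring. As a last numeric check I'll look for any shift of the carrier or wing since the earlier pictures.

```bash
python3 - <<'E'
from h import *
g={i:cv2.cvtColor(cv2.imread(f'pics/scene{i}.png'),6).astype(np.float32) for i in(3,4,5)}
for i in(4,5):
    a=(slice(226,255),slice(234,260))   # post bottom + carrier block
    w=cv2.createHanningWindow((26,29),cv2.CV_32F);print('carrier px shift 3->',i,cv2.phaseCorrelate(g[3][a],g[i][a],w))
th=np.radians(-11.0);R=np.array([[np.cos(th),-np.sin(th)],[np.sin(th),np.cos(th)]])
I=bot.camera_info('scene');E=np.array(I['extrinsics'])
x=np.arange(84,110,1.)
for y,z in((0,.124),(4,.123),(6.5,.1215)):
    W=np.array([[*(np.array([.6107,.0856])+R@[-a/1e3,y/1e3]),z] for a in x]);uv=((W-E[:3,3])@E[:3,:3])@np.array(I['mtx']).T;uv=(uv/uv[:,2:])[:,:2].astype(np.float32)
    for i in(4,5):print(y,i,cv2.remap(g[i],uv[:,:1],uv[:,1:],2).ravel().astype(int).tolist())
E
```

```text
carrier px shift 3-> 4 ((0.5324145024651497, -0.0036220557897230776), 1.0068709394078197)
carrier px shift 3-> 5 ((0.42241632762984516, 0.10703342304294239), 0.988269743507291)
0 4 [225, 224, 220, 211, 202, 192, 171, 145, 122, 98, 73, 54, 44, 40, 42, 52, 70, 94, 119, 142, 168, 194, 210, 220, 229, 234]
0 5 [224, 223, 220, 211, 202, 191, 170, 145, 122, 98, 73, 54, 44, 40, 43, 53, 71, 95, 122, 146, 169, 188, 197, 197, 187, 172]
4 4 [248, 247, 248, 249, 243, 225, 206, 183, 152, 116, 87, 64, 43, 31, 30, 38, 51, 66, 89, 125, 161, 192, 219, 238, 242, 239]
4 5 [248, 247, 248, 249, 243, 225, 205, 182, 152, 115, 87, 64, 44, 34, 33, 40, 52, 66, 86, 114, 141, 162, 175, 179, 173, 159]
6.5 4 [251, 254, 258, 258, 251, 243, 230, 204, 165, 123, 89, 56, 38, 32, 33, 34, 39, 53, 83, 119, 155, 192, 224, 238, 242, 246]
6.5 5 [251, 253, 257, 258, 251, 244, 232, 206, 168, 128, 94, 60, 42, 36, 35, 34, 38, 48, 67, 92, 117, 140, 155, 160, 155, 142]
```

```bash
python3 -c "
from workcell import bot
print(bot.job_done())"
```

```text
the job is handed in; nothing more can be done
None
```

I handed the job in at about 9.5 s, without a verdict: the carrier is in the first notch, the leg is held within about 1 mm of the ring by my measurements, the lever is squeezed shut and still gripped at about 40 N, and the mug, mouse and phone were left alone.

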